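Latch the spring trap bar over the tool holder

ROBOT

A 6-joint arm with a two-finger parallel gripper is mounted at the origin on the work surface. World frame = base frame: x ahead of the robot, y to its left, z up, the work surface at z = 0. Lengths are in m, angles in degrees, forces in N, time in s.
With the tool pointing down it reaches from about 0.325 to 0.775 m from the base axis. Payload 5.5 kg.
Tool frame: the origin (TCP) lies at the centre of the arm's flange, where the gripper is bolted on; the fingertips stand 182 mm ahead of it and the grasp point (between the pads) lies 163 mm ahead of it; z points along the fingers, y is the line along which they close (so a half turn about z gives the same grasp; the last joint's range is limited). The gripper opens to 88 mm and grips with 3 to 60 N. Pads are 20 mm wide; open, the fingers measure 115 mm over their backs; the gripper's body (75 mm by 178 mm) begins 61 mm behind the grasp point.
Start: joints at [65.449, 5.22, 70.514, -0, 104.267, -3.249], TCP at [0.218, 0.559, 0.405] pointing down, gripper open.
Joint ranges: [-164.24, 164.24], [-49.07, 125.15], [9.68, 141.18], [-86.29, 266.29], [3.28, 154.24], [-151.56, 151.56]. Speed limits (degrees/s): [147.25, 147.25, 172.46, 180, 180, 180].

INTERFACE

Orientations are given as [roll, pitch, yaw] about the fixed x, y, z axes, in that order (R = Rz(yaw) Ry(pitch) Rx(roll)).
In Python, from station import r gives the robot as it stands. The module is installed in compiled form; this text tells all that it offers. Calls block until the motion is done:
- r.reach(position, orientation): joint-space move of the TCP to a pose.
- r.servo_line(position, rotation=None, speed=0.15): straight line of the TCP; rotation=None keeps the orientation; speed is the mean speed in m/s.
- r.move_joints(angles): joint-space move.
- r.let_go() and r.grab(squeeze=None): open the fingers fully, or close them until they stop; squeeze is the grip in N (None keeps the last).
- r.wait(seconds).
- r.inverse_kinematics(position, orientation): joint angles nearest the present ones, or None.
- r.sense(): the state.
- r.snapshot(name): name is "scene" or "side" or "wrist"; returns a dict with "frame" (420x560x3 uint8, red, green, blue), "fx", "fy", "cx", "cy" (pixels), "R" (3x3) and "t" (3): a world point X has camera coordinates R X + t. Camera axes: x right, y down, z forward; pixel columns grow to the right and rows downward; lengths in m; the calibration is good to about 2 mm. The wrist camera is an equidistant fisheye: a pixel r from the principal point sees the ray r / f radians off the axis. A picture is of the moment at which its call begins. There is no depth.
A pose or a line that the arm cannot do raises r.IKError and nothing moves.
- r.hand_in(): hands the job in; it is judged then, once.
The state is a dict: "clock": time; "joints": joint angles; "joint_vel": joint speeds; "joint_torque": joint torques, N m; "tcp_pos": TCP position; "orientation": TCP orientation; "contact_force": force on the tool from outside, world axes, zero at the start; "torque": the same for the moment, N m; "opening": finger opening in m; "gripper_force": force on a finger pad.
Only numpy, scipy, OpenCV 4.12 (cv2) and the standard library are available. Lean on these libraries where they do the work, as an engineer would, in place of code of your own. Each camera call takes 0.05 s, during which the arm holds its last target. There are 200 camera calls.

TASK

Secure the rack in which the steel tool holder stands: take its red knob, lift the trap bar, swing it across the holder against its spring, and lower it into the yellow keeper so that it stays latched, fully down, when you let go. Leave the holder standing in its seat.

Things in the scene. Friction and masses are not known exactly. Their poses are not given: they have to be found in the camera images.
- rack: Fixed aluminium block 110 (x) x 250 (y) x 45 mm, two round seats, one with the holder; its identical twin is empty. Origin: centre of underside, z up. Frame used below, mm. Trap bar: 10 wide, z 60-72 when down, 212 long from a vertical pivot at x -20, y -95 (post top z 161, collar 28 across). Sprung open, 65 deg from closed; closes clockwise from above to lie along +y (stop 2 deg beyond).
- knob_grip (a point): Centre of the red knob on that bar: upright cylinder, 24 across, 40 high (z 100-140, this point z 120, bar down), 160 from the pivot axis; spins freely on its own axis, so a grip need not turn. Starts near x -165, y -27 (rack frame); mid-slot x -20, y 65; latched about x -27. Spring: 2 N at the knob when open, 8 N closed. Bar slides up the post 30 at most and sinks by its weight, 3 to 4 N.
- keeper (a point): Where the bar's underside lies when latched: middle of the yellow keeper slot, x -20, y 108, z 60 in the rack frame. Slot open at the top, 26 wide (x -33 to -7), 26 deep in y. Low side (x -51 to -33, top z 72) holds the bar against the spring: raise the bar 14 or more, best 20 to 25, to pass over it, then lower fully while held. Tall side (x -7 to 11, top z 88) is the stop.
- holder: Loose steel tool holder upright in the rack's seat at x 2, y 32 (rack frame): 83 mm high, flange 50 across, narrow end up, top 93 above the bench, 0.35 kg. Origin: centre of its underside, 10 above the bench; z up. The closed bar lies over its flange. Leave it alone.

How it is judged (in metres and radians):
At the end, for the whole second after the job is handed in: The trap bar of the loaded rack stays in its keeper slot, within 5 mm of fully down, with the knob no more than 16 mm towards the open side of mid-slot, and the holder stands upright (within 11 degrees) in its seat (within 12 mm of its start) (x of knob_grip in the frame of rack above -0.036 m and y of knob_grip in the frame of rack above 0.05 m and z of knob_grip in the frame of rack below 0.125 m and angle between holder's own z axis and vertical below 0.2 rad and distance of holder from where it was at the start of the episode below 0.012 m); the robot touches nothing.
It fails at once if the tool holder is tipped or pulled from its seat (distance of holder from where it was at the start of the episode above 0.015 m or angle between holder's own z axis and vertical above 0.3 rad).
It also fails if it takes over 34 s, if anything falls off the work surface, if the arm or the gripper's body presses on something with over 40 N, if the wrist force passes 120 N, or if a joint passes its speed limit or range.

## Working session

There is one attempt and no reset: what is moved stays moved. The work goes in short steps, each a Python script; the robot and the scene stay as the last script left them, time stands still between calls to the robot, and variables do not carry over. Pictures are saved under pics/ and viewed, at most 10 in all, crops included, and the job is handed in when it is done.

```bash
mkdir -p pics; python3 - <<'E'
from station import r
import cv2,pickle
d={}
for n in("scene","side","wrist"):
    s=r.snapshot(n);d[n]=s
    cv2.imwrite(f"pics/{n}0.png",cv2.cvtColor(s["frame"],cv2.COLOR_RGB2BGR))
pickle.dump(d,open("s0.pkl","wb"))
import numpy as np
a=np.hstack([d["scene"]["frame"],d["side"]["frame"]])[:,:,::-1]
for n in d: print(n,d[n]["fx"],d[n]["cx"],-d[n]["R"].T@d[n]["t"])
print(r.sense())
E
```

```text
scene 389.745825169674 279.58538781377763 [0.98605219 0.41566658 0.81394885]
side 390.48368057710644 277.9627173277734 [0.42465621 0.77705246 0.56608753]
wrist 325.19226210127806 277.31400198408824 [0.15574826 0.58256004 0.38325878]
{'clock': 0.15, 'joints': array([ 6.54471128e+01,  5.25216891e+00,  7.05642195e+01,  9.27101398e-04,
        1.04262965e+02, -3.25006005e+00]), 'joint_vel': array([ 0.039574  , -0.15637184, -0.27507252,  0.00748056,  0.0786939 ,
       -0.00185405]), 'joint_torque': array([ 1.74683304e-03, -4.47046494e+01, -4.06907165e+01,  6.98863599e-02,
        2.74004799e-02, -1.21569860e-04]), 'tcp_pos': array([0.21801512, 0.55905162, 0.40379504]), 'orientation': array([-1.79920826e+02, -5.39622122e-03,  1.58697397e+02]), 'contact_force': array([0.68578899, 0.09435432, 0.04100069]), 'torque': array([ 0.0279494 ,  0.01691056, -0.03998133]), 'gripper_force': 0.0, 'opening': 0.08768225707662154}
```

View pics/scene0.png

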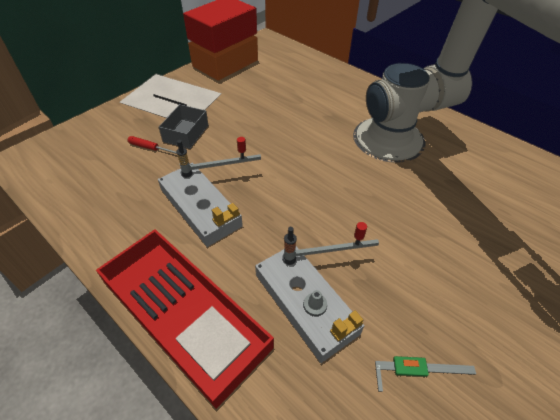

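View pics/side0.png

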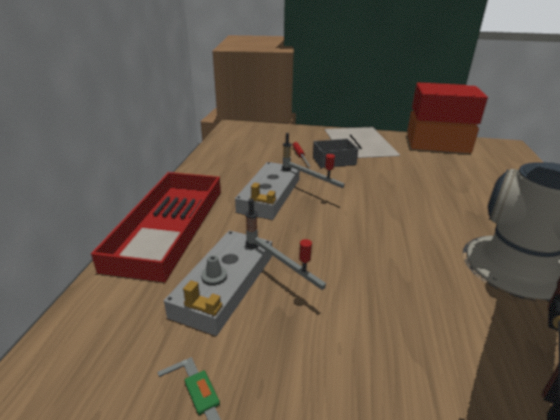

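View pics/wrist0.png

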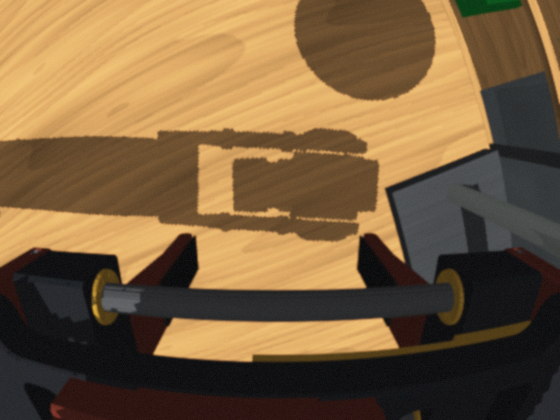

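The scene view shows the loaded rack nearest the camera: knob about (361,232), post top (291,230), holder top (317,292). In the side view it has its knob at (306,252), post top (251,200) and holder top (213,258). The wrist view does not show it.

```bash
cat > h.py <<'E'
import numpy as np,cv2,pickle
def ray(s,p):
    v=np.array([(p[0]-s["cx"])/s["fx"],(p[1]-s["cy"])/s["fy"],1.])
    return -s["R"].T@s["t"], s["R"].T@v
def plane(s,p,z):
    c,v=ray(s,p);return c+v*(z-c[2])/v[2]
def tri(s1,p1,s2,p2):
    A=[];b=[]
    for s,p in((s1,p1),(s2,p2)):
        c,v=ray(s,p);v=v/np.linalg.norm(v);P=np.eye(3)-np.outer(v,v);A.append(P);b.append(P@c)
    x,res,_,_=np.linalg.lstsq(np.vstack(A),np.hstack(b),rcond=None);return x,np.sqrt(res)
def blob(f,kind,near):
    h=cv2.cvtColor(f,cv2.COLOR_RGB2HSV)
    m=(((h[...,0]<6)|(h[...,0]>174))&(h[...,1]>180)&(h[...,2]>70)) if kind=="red" else ((h[...,0]>17)&(h[...,0]<28)&(h[...,1]>190)&(h[...,2]>80))
    n,l,st,c=cv2.connectedComponentsWithStats(m.astype(np.uint8))
    i=min([i for i in range(1,n) if st[i,4]>30],key=lambda i:np.hypot(*(c[i]-near)))
    x,y,w,hh,_=st[i];return c[i],(x,y,w,hh)
def fit2(a,b): # b=R a+t
    ca,cb=a.mean(0),b.mean(0);H=(a-ca).T@(b-cb);th=np.arctan2(H[0,1]-H[1,0],H[0,0]+H[1,1])
    R=np.array([[np.cos(th),-np.sin(th)],[np.sin(th),np.cos(th)]]);return th,R,cb-R@ca
E
python3 - <<'E'
from h import *
d=pickle.load(open("s0.pkl","rb"));S,D=d["scene"],d["side"]
ks,b1=blob(S["frame"],"red",(361,232));kd,b2=blob(D["frame"],"red",(306,252));print(ks,b1,kd,b2)
k=tri(S,ks,D,kd);p=tri(S,(291,230),D,(251,200));h=tri(S,(317,292),D,(213,258));print(k,p,h)
k2=(plane(S,ks,.12)+plane(D,kd,.12))/2
P=np.array([k2,(plane(S,(291,230),.161)+plane(D,(251,200),.161))/2,(plane(S,(317,292),.093)+plane(D,(213,258),.093))/2])
A=np.array([[-.165,-.027],[-.02,-.095],[.002,.032]]);th,R,t=fit2(A,P[:,:2]);print(np.degrees(th),t,P,(A@R.T+t-P[:,:2])*1e3)
c1=S["frame"][215:365,245:390];c2=D["frame"][185:335,160:335]
cv2.imwrite("pics/crop.png",cv2.resize(np.hstack([c1,c2]),None,fx=2.5,fy=2.5,interpolation=cv2.INTER_CUBIC)[:,:,::-1])
E
```

```text
[360.20134228 230.33557047] (np.int32(355), np.int32(222), np.int32(12), np.int32(18)) [304.9137931  248.82758621] (np.int32(301), np.int32(240), np.int32(10), np.int32(22))
(array([0.47020337, 0.19308694, 0.12444279]), array([0.00046625])) (array([0.59566509, 0.0965701 , 0.16022275]), array([0.00079972])) (array([0.64259612, 0.21268877, 0.09469957]), array([0.00358958]))
-11.643333387161686 [0.63466832 0.18331213] [[0.46868397 0.18953518 0.12      ]
 [0.59590875 0.09720643 0.161     ]
 [0.64201418 0.21197956 0.093     ]] [[-1.06952704e+00  6.32622164e-01]
 [-1.66335378e-03 -2.90309218e+00]
 [ 1.07119040e+00  2.27047001e+00]]
```

View pics/crop.png

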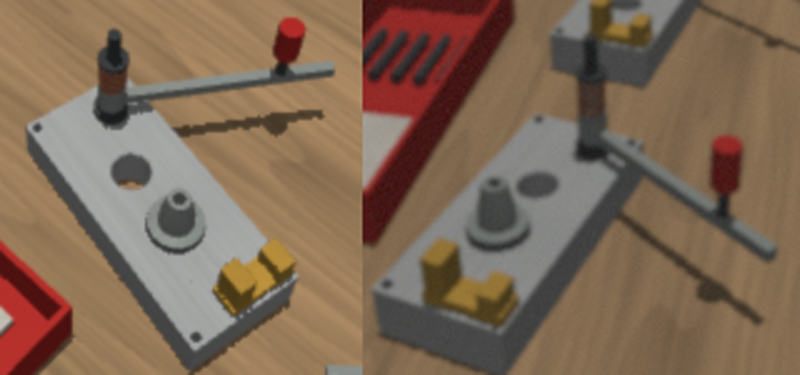

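The crop shows the loaded rack with its holder, bar and keeper clearly. I'll refit using the refined pixels plus the rack's top corners, then move above the knob.

```bash
python3 - <<'E'
from h import *
from station import r
d=pickle.load(open("s0.pkl","rb"));S,D=d["scene"],d["side"]
L=[((360.5,231.3),(305.6,251),.12,(-.165,-.027)),((291,228.5),(251.4,201),.161,(-.02,-.095)),((317,293),(212.2,258.2),.093,(.002,.032))]
for a,b,z,_ in L: print(tri(S,a,D,b))
P=np.array([(plane(S,a,z)+plane(D,b,z))[:2]/2 for a,b,z,_ in L]);A=np.array([l[3] for l in L])
C=[((255.8,265.8),(.055,-.125)),((321,353.8),(.055,.125)),((363.8,323.8),(-.055,.125))]
P=np.vstack([P]+[plane(S,c,.045)[:2] for c,_ in C]);A=np.vstack([A]+[q for _,q in C])
th,R,t=fit2(A,P);print(np.degrees(th),t);print((A@R.T+t-P)*1e3);print(P[0])
np.savez("fit.npz",th=th,R=R,t=t)
yaw=np.degrees(th)+122.5
k=P[0];r.reach([k[0],k[1],.163+.12+.07],[180,0,yaw]);print(r.sense()["joints"],r.sense()["clock"],r.sense()["tcp_pos"])
s=r.snapshot("wrist");cv2.imwrite("pics/w1.png",s["frame"][:,:,::-1]);pickle.dump(s,open("w1.pkl","wb"))
E
```

```text
(array([0.46865802, 0.19370511, 0.12002847]), array([0.00042586]))
(array([0.5938005 , 0.09488444, 0.15879622]), array([0.00210354]))
(array([0.64406534, 0.21386435, 0.09462977]), array([0.00313522]))
-13.071464085653645 [0.63450583 0.18243257]
[[-8.96169207e-01 -3.23357340e-01]
 [-1.47554752e-03 -3.38489684e+00]
 [ 1.29039886e-01  1.23534109e-02]
 [-1.00707028e+00 -2.51442598e+00]
 [-1.44032492e-01  3.72647194e+00]
 [ 1.91970764e+00  2.48385481e+00]]
[0.46857087 0.19377295]
[ 1.87002795e+01 -9.40086290e+00  8.99836735e+01  2.29898535e-02
  9.93934252e+01 -8.07785320e-01] 1.7833 [0.46840017 0.19451214 0.35324066]
```

View pics/w1.png

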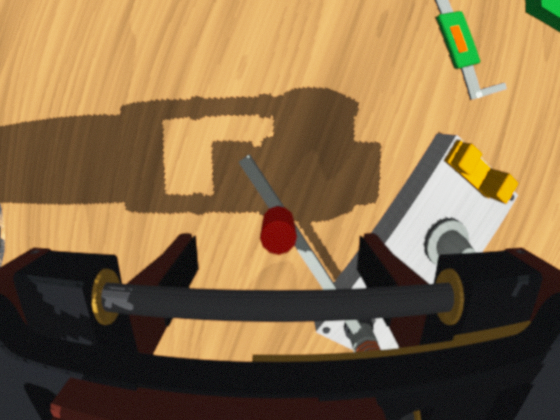

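The wrist view shows the knob top at about (278,236), centred between the fingers. The keeper blocks are at (467,155) and (502,188). I'll cross-check these against the fit, then descend and grip.

```bash
python3 - <<'E'
from h import *
from station import r
f=np.load("fit.npz");R,t=f["R"],f["t"];s=pickle.load(open("w1.pkl","rb"))
def fe(p,z):
    u=np.array([p[0]-s["cx"],p[1]-s["cy"]]);q=np.hypot(*u);a=q/s["fx"]
    v=s["R"].T@np.array([*(u/q*np.sin(a)),np.cos(a)]);c=-s["R"].T@s["t"];return (c+v*(z-c[2])/v[2])[:2]
k=fe((278,237),.14);print("knob",k,(k-t)@R)
for p,z in(((467,155),.072),((502,188),.088)): print("keeper",(fe(p,z)-t)@R)
x=r.sense();r.servo_line([.4686,.1938,.163+.122],speed=.08)
r.grab(25);x=r.sense();print(x["opening"],x["gripper_force"],x["contact_force"],x["tcp_pos"],x["clock"])
E
```

```text
knob [0.46847464 0.19278705] [-0.16407094 -0.02746446]
keeper [-0.047573    0.10758219]
keeper [-0.0046699   0.10356136]
0.02378783684820198 24.999808073043823 [ 1.0607396   1.21285946 -1.3380429 ] [0.46872063 0.19385251 0.28500112] 3.8333
```

```bash
cat > arc.py <<'E'
from h import *
from station import r
f=np.load("fit.npz");R,t=f["R"],f["t"]
def rack(x): return (np.array(x["tcp_pos"][:2])-t)@R*1e3
def go(a,z,sp=.1):
    a=np.radians(a);p=R@np.array([-.02-.16*np.sin(a),-.095+.16*np.cos(a)])+t
    r.servo_line([*p,z+.163],speed=sp)
def rep(n):
    x=r.sense();print(n,rack(x).round(1),round((x["tcp_pos"][2]-.163)*1e3,1),"F",(R.T@x["contact_force"][:2]).round(1),x["contact_force"][2].round(1),"op",round(x["opening"]*1e3,1),"t",round(x["clock"],2))
E
python3 - <<'E'
from arc import *
p=r.sense()["tcp_pos"];r.servo_line([p[0],p[1],.163+.145],speed=.06);rep("lift")
for a in(56,47,38,29,20,12,5): go(a,.145);rep(a)
for n in("scene","side"):
    s=r.snapshot(n);cv2.imwrite(f"pics/{n}2.png",s["frame"][:,:,::-1])
a=cv2.imread("pics/scene2.png")[170:380,210:410];b=cv2.imread("pics/side2.png")[150:360,140:340]
cv2.imwrite("pics/c2.png",cv2.resize(np.hstack([a,b]),None,fx=2,fy=2,interpolation=cv2.INTER_CUBIC))
E
```

```text
lift [-164.1  -26.4] 145.2 F [2.5 0.9] -2.8 op 23.9 t 4.37
56 [-152.7   -5.9] 144.1 F [-0.2 -3.9] -2.8 op 23.3 t 4.76
47 [-137.3   13.8] 144.5 F [-1.2 -3.8] -3.0 op 23.4 t 5.16
38 [-119.   31.] 144.7 F [-3.5 -1.2] -2.9 op 23.5 t 5.56
29 [-98.2  45. ] 144.7 F [-5.4 -0.6] -3.0 op 23.6 t 5.96
20 [-75.6  55.6] 144.7 F [-6.8  1.8] -2.1 op 23.8 t 6.36
12 [-54.3  62. ] 144.8 F [-6.9  3. ] -3.3 op 23.5 t 6.73
5 [-35.1  65.2] 144.8 F [-7.8  3.1] -3.5 op 23.2 t 7.08
```

View pics/c2.png

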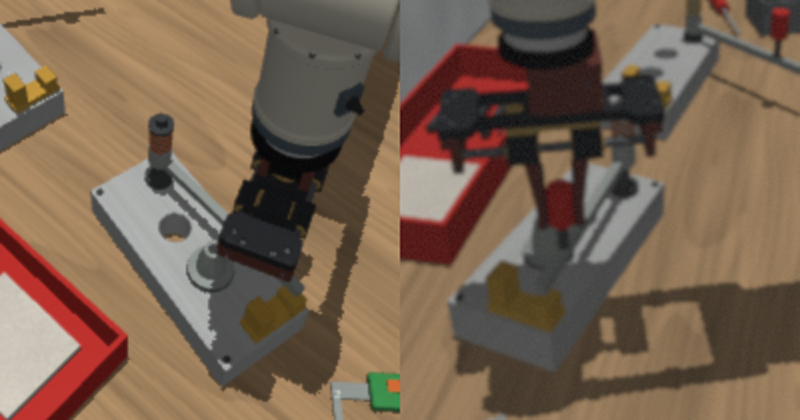

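The bar follows the knob and is raised. In the side half its end is just short of the slot, over the low side. I'll push on in small steps until I feel the stop, then back off about 5 mm and lower.

```bash
python3 - <<'E'
from arc import *
a=3;hit=None
while a>=-5:
    go(a,.145,.05);r.wait(.15);rep(a)
    F=(R.T@r.sense()["contact_force"][:2])[0]
    if F<-14: hit=a;break
    a-=1
print("hit",hit)
if hit is not None:
    a=hit+2; go(a,.145,.05);rep("back")
    for z in(.138,.131,.125,.121,.119):
        go(a,z,.05);r.wait(.1);rep(z)
        if r.sense()["contact_force"][2]>12: break
E
```

```text
3 [-29.9  65.6] 145.0 F [-8.2  4.4] -2.4 op 23.5 t 7.58
2 [-27.2  65.8] 145.1 F [-7.7  3.4] -3.3 op 23.3 t 7.98
1 [-24.4  65.9] 145.1 F [-8.  3.] -3.4 op 23.7 t 8.38
0 [-21.6  66. ] 145.1 F [-7.8  3.7] -2.7 op 23.7 t 8.78
-1 [-18.8  66. ] 145.1 F [-8.2  3.3] -3.4 op 23.4 t 9.18
-2 [-16.1  66. ] 145.1 F [-8.2  4.8] -4.7 op 23.6 t 9.58
-3 [-13.3  65.9] 145.1 F [-8.   4.2] -3.3 op 23.7 t 9.98
-4 [-11.4  66. ] 145.0 F [-12.1   3.4] -1.7 op 23.7 t 10.38
-5 [-10.1  66.1] 144.9 F [-22.3   1.6] 0.0 op 23.8 t 10.78
hit -5
back [-13.6  66. ] 145.2 F [-7.8  4.4] -2.4 op 23.9 t 11.04
0.138 [-13.6  66. ] 137.7 F [-8.7  4.2] -3.3 op 23.5 t 11.43
0.131 [-13.6  66. ] 130.6 F [-8.4  3.6] -4.5 op 23.6 t 11.82
0.125 [-13.5  66. ] 124.7 F [-9.2  4.4] -3.9 op 23.0 t 12.19
0.121 [-13.4  65.9] 122.2 F [-8.6  3.3] 0.8 op 23.5 t 12.54
0.119 [-13.3  65.9] 121.9 F [-8.5  3.3] 5.8 op 23.8 t 12.89
```

The bar bottomed out at 122, the same height at which I gripped it with the bar down, so it is fully down. Now release, retreat and check.

```bash
python3 - <<'E'
from arc import *
p=r.sense()["tcp_pos"];r.let_go();r.wait(.3);rep("open")
p=r.sense()["tcp_pos"];r.servo_line([p[0],p[1],.40],speed=.12)
r.move_joints([65.4,5.2,70.5,0,104.3,-3.2]);rep("away")
S,D=r.snapshot("scene"),r.snapshot("side")
a,ba=blob(S["frame"],"red",(325,282));b,bb=blob(D["frame"],"red",(225,215));print(ba,bb)
k,e=tri(S,(ba[0]+ba[2]/2,ba[1]+ba[3]/2),D,(bb[0]+bb[2]/2,bb[1]+bb[3]/2));print("knob rack",(k[:2]-t)@R,k[2],e)
a=S["frame"][170:380,210:410];b=D["frame"][150:360,140:340]
cv2.imwrite("pics/c3.png",cv2.resize(np.hstack([a,b]),None,fx=2,fy=2,interpolation=cv2.INTER_CUBIC)[:,:,::-1])
E
```

```text
open [-11.6  64.8] 119.0 F [0.5 0.1] 1.2 op 87.8 t 14.28
away [-489.4  272.4] 241.9 F [-0.  0.] -0.6 op 87.9 t 17.3
(np.int32(334), np.int32(284), np.int32(12), np.int32(19)) (np.int32(210), np.int32(251), np.int32(10), np.int32(14))
knob rack [-0.02434131  0.06758816] 0.1259307397849545 [0.00179343]
```

View pics/c3.png

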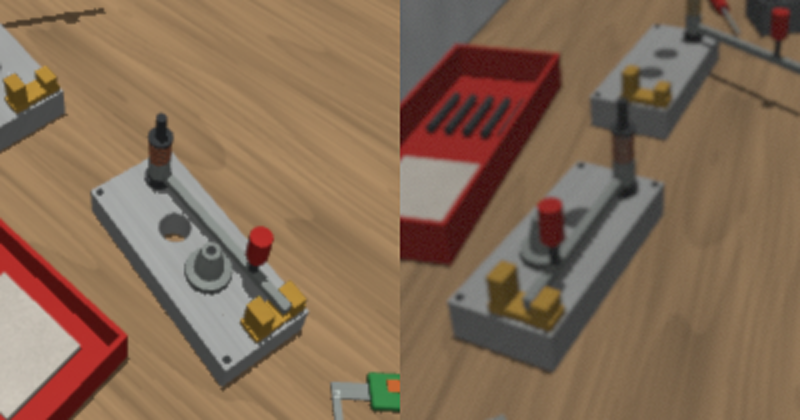

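The bar lies in the slot against the low side. With the side pixel corrected for shade on the knob, the knob height comes to about 120–122, and the holder is upright. Handing in.

```bash
python3 - <<'E'
from arc import *
S,D=r.snapshot("scene"),r.snapshot("side")
k,e=tri(S,(340,293.5),D,(215,261));print((k[:2]-t)@R,k[2],e)
if k[2]<.125: print(r.hand_in())
E
```

```text
[-0.02541512  0.06749723] 0.12094448612418232 [0.00072496]
the job is handed in; nothing more can be done
None
```

The trap bar on the loaded rack is latched in its yellow keeper and measured fully down (knob at z about 121 mm, x about -25 mm), the holder looks upright in its seat, the arm is clear, and I handed the job in without getting a verdict back.

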